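# Lock the pressure knob of the café press

### The job

Turn the red pressure knob on top of the cast aluminium press clockwise (seen from above), from its released stop over to its locked stop, and leave it there. Leave the similar black knob on top of the wooden coffee grinder as it is set, and do not knock over or shift the glass pitcher.

Things in the scene. Friction and masses are not known exactly. Their poses are not given: they have to be found in the camera images.
- pressure (a joint): Angle of the red pressure knob in rad: 0 = released stop (start), growing clockwise seen from above to 1.22 (70 degrees) = locked stop. An over-centre spring (at most 0.15 N m, plus 0.02 N m friction) holds it at the nearer stop: past 0.61 it goes on to the locked stop by itself when let go.
- pressure_grip (a point): Centre of the red knob's bar, on its vertical turning axis, 242 mm above the table, turning with it. x runs level along the bar to its white-striped end, z up. Bar 72 x 14 x 28 mm (x, y, z), over a 100 mm dial whose face is 31 mm below this point. It points to a white dot when released, a green one when locked. The press (200 mm wide, two columns and a cross beam) is fixed; place and yaw vary.
- dose_tip (a point): Top of one end of the black bar knob (66 x 14 x 26 mm, top 226 mm above the table) on the wooden box coffee grinder (140 mm square, fixed), 33 mm from that knob's vertical axis. It turns freely with slight friction; it is to be left as it is. The grinder and press may change places.
- pitcher: Loose clear glass pitcher, 116 mm wide, 170 mm tall, with a handle reaching to 100 mm from its axis; origin at the centre of its underside, z up. Stands near the far side of the table; to be left alone.

How it is judged:
At the end, for the whole second after the job is handed in: The red pressure knob rests at its locked stop, within 10 degrees (joint above 1.04 rad); the end of the black grinder knob is within 12 mm of where it was, and the pitcher stands upright within 30 mm of where it was (value of joint pressure above 1.04 rad and velocity of joint pressure below 0.1 rad/s and distance of dose_tip from where it was at the start of the episode below 0.012 m and distance of pitcher from where it was at the start of the episode below 0.03 m and angle between pitcher's own z axis and vertical below 0.2 rad); the robot touches nothing.
It fails at once if the grinder's black knob is turned (its end moves more than 12 mm) (distance of dose_tip from where it was at the start of the episode above 0.012 m).
It fails at once if the pitcher is tipped or shifted by more than 30 mm (angle between pitcher's own z axis and vertical above 0.3 rad or distance of pitcher from where it was at the start of the episode above 0.03 m).
It also fails if it takes over 32 s, if anything falls off the work surface, if the arm or the gripper's body presses on something with over 40 N, if the wrist force passes 120 N, or if a joint passes its speed limit or range.

### The arm

A 6-joint arm with a two-finger parallel gripper is mounted at the origin on the work surface. World frame = base frame: x ahead of the robot, y to its left, z up, the work surface at z = 0. Lengths are in m, angles in rad, forces in N, time in s.
With the tool pointing down it reaches from about 0.35 to 0.8 m from the base axis. Payload 7.3 kg.
Tool frame: the origin (TCP) lies between the finger pads; the fingertips stand 25 mm ahead of it and the grasp point (between the pads) lies 6 mm ahead of it (r.tip_extent is the distance from the TCP to the fingertips, in m); z points along the fingers, y is the line along which they close (so a half turn about z gives the same grasp; the last joint's range is limited). The gripper opens to 85 mm and grips with 20 to 120 N. Pads are 22 mm wide; open, the fingers measure 114 mm over their backs; the gripper's body (76 mm by 85 mm) begins 54 mm behind the grasp point. The pads swing forward as they close: fully open they stand 13 mm farther back than shut.
Start: joints at [-1.38, 0.342, 1.524, -0, 1.275, -0.146], TCP at [0.174, -0.496, 0.256] pointing down, gripper open.
Joint ranges: [-2.53, 2.53], [-0.77, 2.02], [0.04, 2.7], [-1, 4.14], [0.28, 2.66], [-3.11, 3.11]. Speed limits (rad/s): [2.57, 2.57, 3.14, 3.14, 3.14, 3.14].

### API

Orientations are given as a unit quaternion [x, y, z, w].
In Python, from workcell import r, command_gripper, optics gives the robot as it stands. The module is installed in compiled form; this text tells all that it offers. Calls block until the motion is done:
- r.reach(position, orientation): joint-space move of the TCP to a pose.
- r.move_straight(position, orientation=None, speed=0.15, max_force=None): straight line of the TCP; orientation=None keeps the orientation; speed is the mean speed in m/s. With max_force (N) it stops when the force on the tool has changed by that much, and returns True; else False.
- r.movej(angles): joint-space move.
- command_gripper(opening, force=None): finger opening in m; force is the grip in N (None keeps the last); returns when the fingers have stopped.
- r.hold(seconds).
- r.solve_ik(position, orientation): joint angles nearest the present ones, or None.
- r.read_state(): the state.
- optics.get_image(name): name is "side" or "top" or "wrist"; returns (picture, depth): 480x640x3 uint8, red, green, blue; 480x640 float32, m along the optical axis (not along the pixel's ray), 0 where there is no reading.
- optics.camera_model(name): a dict with "K" (3x3 intrinsics, pixels), "R" (3x3) and "t" (3): a world point X has camera coordinates R X + t; the wrist camera has in their place "tool_from_camera" (4x4, takes a point from camera to tool coordinates, whose origin is the TCP and whose axes are the flange's). Camera axes: x right, y down, z forward; pixel columns grow to the right and rows downward; lengths in m; the calibration is good to about 2 mm. A picture is of the moment at which its call begins: read the wrist's pose just before it. camera_model takes no time and is no camera call.
A pose or a line that the arm cannot do raises r.PlanningError and nothing moves.
- r.finish_job(): hands the job in; it is judged then, once.
The state is a dict: "time_s": time; "joint_positions": joint angles; "dq": joint speeds; "tau": joint torques, N m; "eef_pos": TCP position; "eef_rot": TCP orientation; "contact_force": force on the tool from outside, world axes, zero at the start; "torque": the same for the moment, N m; "grip_width": finger opening in m; "grip_force": force on a finger pad.
Only numpy, scipy, OpenCV 4.12 (cv2) and the standard library are available. Lean on these libraries where they do the work, as an engineer would, in place of code of your own. Each camera call takes 0.05 s, during which the arm holds its last target. There are 200 camera calls.

## Working session

There is one attempt and no reset: what is moved stays moved. The work goes in short steps, each a Python script; the robot and the scene stay as the last script left them, time stands still between calls to the robot, and variables do not carry over. Pictures are saved under pics/ and viewed, at most 10 in all, crops included, and the job is handed in when it is done.

```bash
mkdir -p pics
python3 - <<'E'
from workcell import r,optics
import cv2,numpy as np
for n in("top","side"):
    im,d=optics.get_image(n); cv2.imwrite(f"pics/{n}0.png",im[...,::-1]); np.savez(f"pics/{n}0.npz",im=im,d=d,**optics.camera_model(n))
print(r.read_state()["eef_rot"],r.read_state()["time_s"])
E
```

```text
[ 9.85852232e-01  1.67615373e-01 -2.22606673e-05 -6.81053295e-04] 0.1
```

View pics/top0.png

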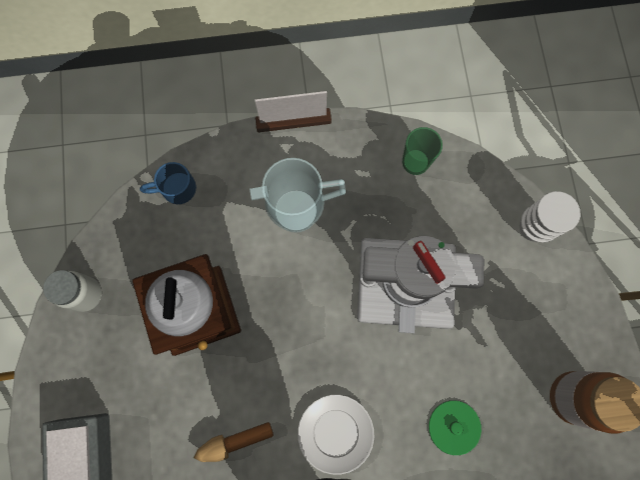

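View pics/side0.png

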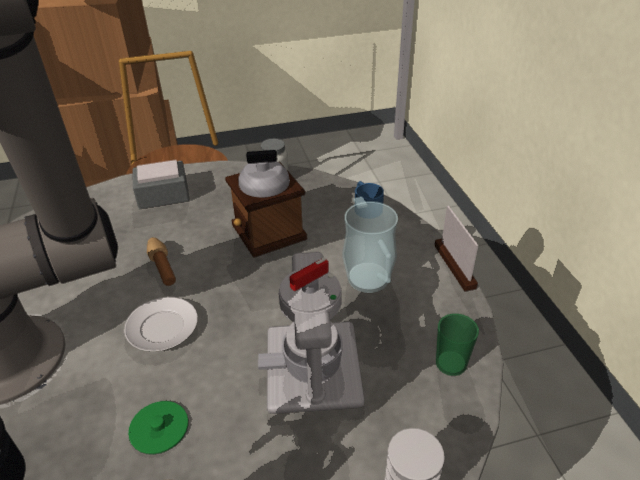

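Run:
```python
import cv2,numpy as np
for n in("top","side"):
    z=np.load(f"pics/{n}0.npz");im=z["im"];d=z["d"];K,R,t=z["K"],z["R"],z["t"]
    h=cv2.cvtColor(im,cv2.COLOR_RGB2HSV)
    def pts(m):
        v,u=np.nonzero(m&(d>0));c=np.linalg.inv(K)@np.vstack([u,v,np.ones(len(u))])*d[v,u]
        return (R.T@(c-t[:,None])).T,u,v
    P,u,v=pts(((h[...,0]<8)|(h[...,0]>172))&(h[...,1]>150)&(h[...,2]>60))
    s=(P[:,2]>.2)&(P[:,2]<.27);P=P[s];T=P[P[:,2]>.246]
    print(n,len(P),P.min(0),P.max(0),"topface",len(T),np.median(T[:,2]) )
    print(cv2.minAreaRect(T[:,:2].astype(np.float32)*1000), T[:,:2].mean(0))
    G,u,v=pts((h[...,0]>45)&(h[...,0]<85)&(h[...,1]>100)); s=(abs(G[:,2]-.211)<.02);print("green",s.sum(),G[s].mean(0) if s.any() else 0)
    W,u,v=pts((h[...,1]<60)&(h[...,2]>150)); s=(W[:,2]>.2)&(W[:,2]<.27)&(np.linalg.norm(W[:,:2]-T[:,:2].mean(0),axis=1)<.06);print("white",s.sum(),np.c_[W[s],u[s],v[s]][:12].round(3))
    u0,v0=(429,262) if n=="top" else (310,275)
    c=im[v0-50:v0+50,u0-60:u0+60]; cv2.imwrite(f"pics/{n}c.png",cv2.resize(c,(480,400),interpolation=cv2.INTER_CUBIC)[...,::-1])
a=np.hstack([cv2.imread(f"pics/{n}c.png") for n in("top","side")]);cv2.imwrite("pics/crop.png",cv2.resize(a,(800,333)))
```

```text
top 291 [ 0.52746001 -0.19859017  0.23297996] [ 0.59333686 -0.16352195  0.25870663] topface 280 0.2540739607973658
((560.5304565429688, -181.82369995117188), (69.43431091308594, 12.077190399169922), 23.391429901123047) [ 0.55578226 -0.18300235]
green 22 [ 0.59104717 -0.21405498  0.21189208]
white 719 [[ 5.86e-01 -2.06e-01  2.08e-01  4.36e+02  2.49e+02]
 [ 5.84e-01 -2.12e-01  2.11e-01  4.40e+02  2.49e+02]
 [ 5.84e-01 -2.13e-01  2.10e-01  4.41e+02  2.49e+02]
 [ 5.83e-01 -2.22e-01  2.08e-01  4.46e+02  2.49e+02]
 [ 5.83e-01 -2.05e-01  2.12e-01  4.36e+02  2.50e+02]
 [ 5.83e-01 -2.11e-01  2.11e-01  4.40e+02  2.50e+02]
 [ 5.83e-01 -2.13e-01  2.09e-01  4.41e+02  2.50e+02]
 [ 5.82e-01 -2.15e-01  2.10e-01  4.42e+02  2.50e+02]
 [ 5.82e-01 -2.20e-01  2.10e-01  4.45e+02  2.50e+02]
 [ 5.82e-01 -2.22e-01  2.09e-01  4.46e+02  2.50e+02]
 [ 5.81e-01 -2.23e-01  2.11e-01  4.47e+02  2.50e+02]
 [ 5.81e-01 -2.24e-01  2.11e-01  4.48e+02  2.50e+02]]
side 592 [ 0.52777272 -0.2071093   0.2075196 ] [ 0.59471893 -0.13141895  0.25780153] topface 344 0.25354539431025735
((561.4766235351562, -187.06980895996094), (70.38885498046875, 15.662370681762695), 25.114961624145508) [ 0.55784416 -0.19121516]
green 20 [ 0.58957919 -0.19456334  0.21297193]
white 711 [[ 5.46e-01 -1.86e-01  2.11e-01  3.00e+02  2.90e+02]
 [ 5.47e-01 -1.87e-01  2.11e-01  3.01e+02  2.90e+02]
 [ 5.75e-01 -1.95e-01  2.11e-01  3.19e+02  2.90e+02]
 [ 5.44e-01 -1.88e-01  2.10e-01  2.99e+02  2.91e+02]
 [ 5.45e-01 -1.89e-01  2.12e-01  3.00e+02  2.91e+02]
 [ 5.46e-01 -1.90e-01  2.12e-01  3.01e+02  2.91e+02]
 [ 5.75e-01 -1.95e-01  2.09e-01  3.19e+02  2.91e+02]
 [ 5.41e-01 -1.91e-01  2.12e-01  2.98e+02  2.92e+02]
 [ 5.42e-01 -1.93e-01  2.13e-01  2.99e+02  2.92e+02]
 [ 5.45e-01 -1.90e-01  2.10e-01  3.00e+02  2.92e+02]
 [ 5.69e-01 -2.00e-01  2.13e-01  3.16e+02  2.92e+02]
 [ 5.73e-01 -1.98e-01  2.10e-01  3.18e+02  2.92e+02]]
```

View pics/crop.png

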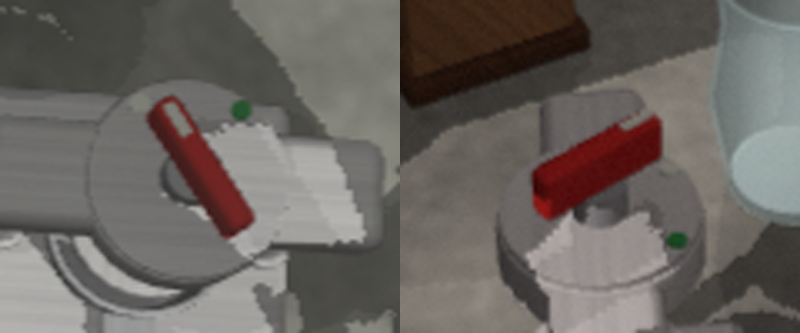

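The top view shows the red bar centred at about (429,262) px. Its white-striped end is up-left and the green dot is at (441,245), so the bar yaw is about 24° and a clockwise turn takes it to about -46°. I'll move above it and refine with the wrist camera.

```bash
cat > h.py <<'E'
from workcell import r,optics,command_gripper
import numpy as np,cv2
from scipy.spatial.transform import Rotation as Ro
def down(a): return [np.cos(a/2),np.sin(a/2),0,0]
def look(name):
    s=r.read_state(); im,d=optics.get_image("wrist"); m=optics.camera_model("wrist"); T=m["tool_from_camera"];K=m["K"]
    cv2.imwrite(f"pics/{name}.png",im[...,::-1])
    h=cv2.cvtColor(im,cv2.COLOR_RGB2HSV)
    red=((h[...,0]<8)|(h[...,0]>172))&(h[...,1]>130)&(h[...,2]>50)
    v,u=np.nonzero(red&(d>0))
    c=np.linalg.inv(K)@np.vstack([u,v,np.ones(len(u))])*d[v,u]
    P=Ro.from_quat(s["eef_rot"]).apply((T[:3,:3]@c).T+T[:3,3])+s["eef_pos"]
    k=(P[:,2]>.249)&(P[:,2]<.263)
    print("red",len(P),k.sum(),"z",np.median(P[k,2])); print(cv2.minAreaRect(P[k,:2].astype(np.float32)*1000),P[k].mean(0))
    print("pixels",u[k].min(),u[k].max(),v[k].min(),v[k].max(),"t",s["time_s"])
E
python3 - <<'E'
from h import *
p=r.read_state()["eef_pos"]
r.move_straight([p[0],p[1],.42])
q=r.solve_ik([.53,-.183,.42],down(.42));print(q)
r.reach([.53,-.183,.42],down(.42));r.hold(.2)
print(r.read_state()["joint_positions"],optics.camera_model("wrist")["tool_from_camera"].round(3))
look("w1")
E
```

```text
[-4.69148904e-01  3.49141043e-01  1.07376946e+00 -4.44089210e-16
  1.71868215e+00  6.81647423e-01]
[-4.70752825e-01  3.49065317e-01  1.07382249e+00 -9.26370787e-05
  1.71867322e+00  6.81508535e-01] [[-0.    -0.961 -0.278  0.071]
 [ 1.    -0.    -0.001  0.   ]
 [ 0.001 -0.278  0.961 -0.117]
 [ 0.     0.     0.     1.   ]]
red 1835 1820 z 0.254371266238713
((561.0640869140625, -183.49928283691406), (70.45433044433594, 13.733251571655273), 24.15029525756836) [ 0.55917786 -0.18367526  0.25422754]
pixels 333 354 124 231 t 3.275
```

View pics/w1.png

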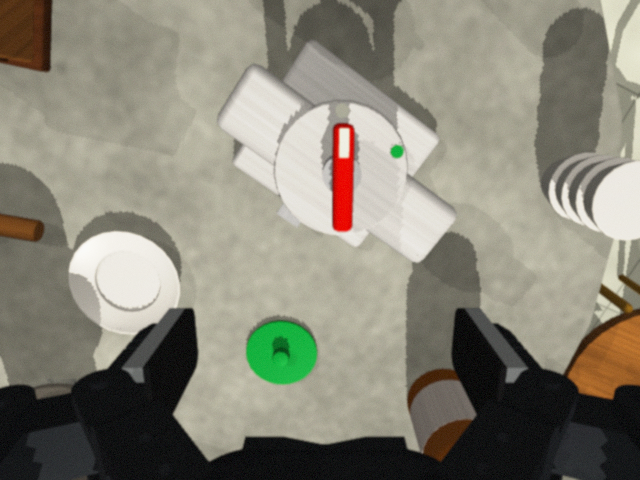

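The wrist view shows the bar at px (333-354, 124-231), with the stripe at the far end and the green dot to the right at (397,152). The centre is (0.561, -0.1835) and the yaw 24.15°. Next I descend, grip lightly and turn with joint 6.

Run:
```python
from h import *
a=np.radians(24.15);c=[.561,-.1835]
r.reach([*c,.33],down(a))
hit=r.move_straight([*c,.249],speed=.08,max_force=8)
print("hit",hit)
if not hit:
    command_gripper(.0,20)
    s=r.read_state();print(s["grip_width"],s["grip_force"],s["contact_force"],s["torque"],s["eef_pos"],s["joint_positions"],s["time_s"])
    if .011<s["grip_width"]<.018:
        q0=np.array(s["joint_positions"])
        for g in (12,24,36,48,58,66):
            q=q0.copy();q[5]+=np.radians(g);r.movej(q);s=r.read_state()
            print(g,np.round(s["contact_force"],1),np.round(s["torque"],2),round(s["grip_width"],4),s["time_s"])
            if np.linalg.norm(s["contact_force"])>40: print("stop");break
```

```text
hit False
0.026415753244232544 19.62302416563034 [-1.3433995   1.6206051   3.03063512] [0.29635951 0.20342202 0.04838777] [ 0.56094113 -0.183317    0.24926996] [-4.45792791e-01  4.67491565e-01  1.34782801e+00  2.20003104e-04
  1.32629939e+00  7.03431180e-01] 5.5333
```

The fingers stopped at 26 mm, wider than the 14 mm bar, so the tips probably closed on the hub under it. I'll open, rise 8 mm and grip again.

Run:
```python
from h import *
c=[.561,-.1835]
command_gripper(.05)
r.move_straight([*c,.257],speed=.05)
command_gripper(.0,20)
s=r.read_state();print(s["grip_width"],s["grip_force"],s["contact_force"],s["torque"],s["eef_pos"],s["time_s"])
if .010<s["grip_width"]<.018:
    q0=np.array(s["joint_positions"])
    for g in (12,24,36,48,58,66):
        q=q0.copy();q[5]+=np.radians(g);r.movej(q);s=r.read_state()
        print(g,np.round(s["contact_force"],1),np.round(s["torque"],2),round(s["grip_width"],4),s["time_s"])
        if np.linalg.norm(s["contact_force"])>40: print("stop");break
else: look("w2")
```

```text
0.013478202988406126 24.352097511291504 [-0.34940954  0.45480121  2.18302842] [ 0.17628812  0.10183551 -0.20414744] [ 0.56089297 -0.18336794  0.25695028] 6.6083
12 [ 0.4 -0.7 -0.1] [-0.04  0.06  0.13] 0.0136 6.925
24 [ 0.8 -0.3 -0.2] [-0.31 -0.04  0.03] 0.0132 7.2417
36 [-1.  -3.3  0.1] [-0.54  0.05 -0.02] 0.0139 7.5583
48 [-0.2 -4.3 -0.7] [-0.81  0.04 -0.13] 0.0135 7.875
58 [ 0.4 -5.1 -1.2] [-0.88  0.12 -0.13] 0.0135 8.1667
66 [ 0.3 -5.9 -0.5] [-0.92  0.09 -0.14] 0.0132 8.425
```

Run:
```python
from h import *
command_gripper(.05); r.hold(.3)
p=r.read_state()["eef_pos"]
r.move_straight([p[0],p[1],.42])
r.reach([.53,-.183,.42],down(np.radians(24.15)));r.hold(.2)
look("w3")
```

```text
red 2121 1858 z 0.2543365821130809
((560.998291015625, -183.13156127929688), (13.453133583068848, 70.66193389892578), 43.631622314453125) [ 0.55903338 -0.18017334  0.25412938]
pixels 293 396 154 205 t 11.6833
```

View pics/w3.png

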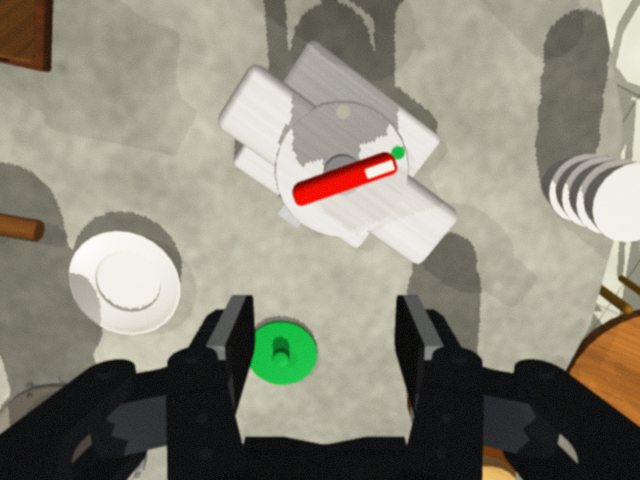

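The striped end now points at the green dot (397,153), and the yaw is -46.4°, a turn of about 70°. The knob is at its locked stop and the gripper is clear, so I'll hand in.

```bash
python3 -c "
from workcell import r
print(r.finish_job())"
```

```text
the job is handed in; nothing more can be done
None
```

The red knob was turned clockwise about 70° to its locked stop and the job is handed in; the arm kept away from the black knob and the pitcher, though I took no final picture of either, and no verdict was shown.

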